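Set the dust extraction back to run under its push-latch flap

ROBOT

A 7-joint arm with a two-finger parallel gripper is mounted at the origin on a cart in front of the work surface, level with it; the furniture and walls round the work are solid. World frame = base frame: x ahead of the robot, y to its left, z up, the work surface at z = 0. Lengths are in m, angles in rad, forces in N, time in s.
With the tool pointing down it reaches from about 0.4 to 0.85 m from the base axis. Payload 10.4 kg.
Tool frame: the origin (TCP) lies between the finger pads; the fingertips stand 22 mm ahead of it and the grasp point (between the pads) lies 3 mm ahead of it (tip_extent is the distance from the TCP to the fingertips, in m); z points along the fingers, y is the line along which they close (so a half turn about z gives the same grasp; the last joint's range is limited). The gripper opens to 87 mm and grips with 3 to 60 N. Pads are 19 mm wide; open, the fingers measure 117 mm over their backs; the gripper's body (75 mm by 190 mm) begins 51 mm behind the grasp point.
Start: joints at [1.096, 0.332, -0.065, 1.46, 0.022, 1.35, -0.088], TCP at [0.273, -0.562, 0.245] pointing down, gripper open.
Joint ranges: [-2.6, 2.6], [-0.5, 2.12], [-1.47, 1.34], [0.16, 2.42], [-1.27, 4.41], [0.06, 2.06], [-2.6, 2.6]. Speed limits (rad/s): [2.22, 2.22, 2.79, 2.79, 3.14, 3.14, 3.14].

INTERFACE

Orientations are given as a unit quaternion [w, x, y, z].
In Python, from rig import get_state, capture, camera_info, sign_off, tip_extent gives the robot as it stands. The module is installed in compiled form; this text tells all that it offers.
- The arm moves only by the tool send_rows, never from a script. Its argument "plan" is a list of rows, each an object of numbers: "x", "y", "z": the shift along the tool's x, y, z in cm; "rx", "ry", "rz": the turn, a rotation vector about the tool's x, y, z in rad. A call has 1 to 12 rows; each row is the pose to reach, as a shift and turn from the pose commanded when the call began, along the tool's axes at that moment; what a row does not reach only later rows make up. A row lasts 1/10 s, in which the tool goes at most 50 mm and 8.59 degrees, less where a joint would pass 70% of its speed; a pose out of reach is approached as far as the arm can. A call with a gripper value outside its range is refused whole. "claw" is the closure in counts, from 0 (fully open) to 255 (shut), set as the call begins (left out, the last holds). The fingers move at their own pace and stop on an object; the grip force is fixed at half the most. Time passes only in rows, so rows that repeat a pose let the fingers close. It gives the time, the measured TCP pose, the force, the opening and the grip force at its end, in the units of the state.
- get_state(): the state, without advancing time (a new reading comes with each control period).
- capture(name): name is "scene" or "side" or "wrist"; returns (picture, depth): 420x560x3 uint8, red, green, blue; 420x560 float32, m along the optical axis (not along the pixel's ray), 0 where there is no reading.
- camera_info(name): a dict with "camera_matrix" (3x3 intrinsics, pixels), "D" ([k1, k2, p1, p2, k3] as OpenCV has them; the pictures are not rectified), "rvec" (rotation vector, rad) and "tvec" (3), from world to camera coordinates, as OpenCV has them. Camera axes: x right, y down, z forward; pixel columns grow to the right and rows downward; lengths in m; the calibration is good to about 2 mm. A picture is of the moment at which its call begins: read the wrist's pose just before it. camera_info takes no time and is no camera call; for the wrist camera it gives the pose at the moment of the call.
- sign_off(): hands the job in; it is judged then, once.
The state is a dict: "t": time; "joint_positions": joint angles; "qd": joint speeds; "tau": joint torques, N m; "position": TCP position; "orientation": TCP orientation; "wrist_force": force on the tool from outside, world axes, zero at the start; "wrist_torque": the same for the moment, N m; "width": finger opening in m; "grip_force": force on a finger pad.
Only numpy, scipy, OpenCV 4.12 (cv2) and the standard library are available. Lean on these libraries where they do the work, as an engineer would, in place of code of your own. Each camera call takes 0.05 s, during which the arm holds its last target. There are 200 camera calls.

TASK

The bag of the dust collector has been changed, so set the extraction back to run: press in the blue push-latch flap of the white control unit (ribbed pad at its front) and let it pop open, press the green-marked end of the black rocker switch under it fully down, then push the flap shut again and press it in until it latches. Only press and push, pick nothing up: do not pinch the flap or pry it from beneath, leave the small round dial as it is set, and do not shift the bottle, bur block or plaster cast beside the unit.

Things in the scene. Friction and masses are not known exactly. Their poses are not given: they have to be found in the camera images.
- control_unit: white box, 120 (x) x 156 (y) x 60 mm high, fixed to the worktop. Origin under its centre; +x to its rear (louvres, mains lead), -x its front (display). The front 54 mm of its top (x -0.059 to -0.005) is the blue flap over a recess with floor at z 0.039; white cheeks 12 mm wide stand beside the flap up to z 0.060, in front of it is only a lip up to z 0.042.
- flap (a joint): blue flap, 54 x 130 x 4 mm, 10 mm front skirt, hinged at the rear. 0 shut and latched (level), 1.4 open (stop), negative pressed in, -0.105 at the stop. Starts latched. Pressed in to -0.09 (4 mm at the pad) and let go, it springs open within 2 s. Pushed down on its outer face, pressed in to -0.09 and let go, it stays latched at 0; pressed less, it may not. Needs 4 to 8 N at the pad.
- flap_pad (a point): centre of the white-ribbed push pad on the outer face of the flap, 42 mm from the hinge line and halfway along it; turns with the flap. z 0.060 when latched, about 0.101 when open. The grey underside of the flap is not to be pushed on (a light brush is forgiven). Open, the flap gives way to 1 to 3 N on its outer, rear-facing side; its free edge is then at z 0.113, 9 mm in front of the hinge line.
- flap_hinge (a point): middle of the hinge line, 0.060 above the worktop; fixed on the unit at x -0.005, y 0 of its frame. The hinge line runs along the unit's y axis.
- rocker (a joint): black rocker switch, 36 (unit x) x 20 mm (unit y), in the recess at unit x -0.035, y 0.038, tipping about the unit's y axis at z 0.043. About 0: service, the red end (rear, towards the hinge) down, the green end (front) up. 0.30: run, the green end fully down. Stays where it is left; pressing takes about 2 N.
- rocker_green (a point): green bar on the upper face of the rocker's front end, 12.5 mm from its pivot line; z about 0.048 at service, 0.045 at run. With the flap open at least 16 mm is free to every side of it; the flap's white cam tongue juts out from its underside in the middle (unit y -0.013 to 0.011), 25 mm long, well above the rocker when open.
- trimmer_mark (a point): rim end of the white line on the small round black dial (18 mm across, 8 mm high, top at z 0.048), which turns at unit x -0.035, y -0.038: the suction setting, any angle at the start; to be left as it is.
- red_bottle: loose small red bottle with black cap, 30 mm wide, 67 mm high, upright; origin under its centre. Stands beside the unit.
- bur_block: loose light block with burs standing in it, 34 x 62 mm, 46 mm high; origin under its centre. Stands beside the unit.
- plaster_cast: loose plaster cast of teeth on a bluish base, 49 x 47 x 45 mm; origin under its centre. Stands beside the unit.

How it is judged:
By the outcome, as a careful person would: the job done as asked, in the order asked, and still so for the second after the job is handed in, with the robot touching nothing.
It also fails if it takes over 45 s, if anything falls off the work surface, if the arm or the gripper's body presses on something with over 40 N, if the wrist force passes 120 N, or if a joint passes its speed limit or range.

## Working session

There is one attempt and no reset: what is moved stays moved. The work goes in short steps, Python scripts to look and compute and a tool call to move; the robot and the scene stay as the last step left them, time stands still between calls to the robot, and variables do not carry over. Pictures are saved under pics/ and viewed, at most 10 in all, crops included, and the job is handed in when it is done.

Besides the shell and the picture viewer there is one more tool, called after "Request:" as name(argument=value, ...) on one line, values as JSON. send_rows: Moves the arm, as the interface text tells. Its arguments: {"type":"object","properties":{"plan":{"type":"array","items":{"type":"object","properties":{"x":{"type":"number"},"y":{"type":"number"},"z":{"type":"number"},"rx":{"type":"number"},"ry":{"type":"number"},"rz":{"type":"number"}}}},"claw":{"type":"number"}},"required":["plan"]}

```bash
mkdir -p pics
cat > h.py <<'E'
import numpy as np, cv2
from scipy.spatial.transform import Rotation as R
from rig import get_state, capture, camera_info, sign_off, tip_extent
def save(n,img,crop=None,s=1):
    if crop: u0,v0,u1,v1=crop; img=img[v0:v1,u0:u1]
    cv2.imwrite('pics/'+n,cv2.resize(img[:,:,::-1],None,fx=s,fy=s,interpolation=cv2.INTER_CUBIC))
def cam(n):
    c=camera_info(n);return np.array(c['camera_matrix']),np.array(c['D'],float),R.from_rotvec(np.ravel(c['rvec'])).as_matrix(),np.ravel(c['tvec'])
def onplane(c,uv,z):
    K,D,r,t=c
    p=cv2.undistortPoints(np.array(uv,float).reshape(-1,1,2),K,D)[:,0]
    d=np.c_[p,np.ones(len(p))]@r; o=-r.T@t
    return o+d*((z-o[2])/d[:,2])[:,None]
def proj(c,X):
    K,D,r,t=c
    return cv2.projectPoints(np.array(X,float).reshape(-1,3),cv2.Rodrigues(r)[0],t,K,D)[0][:,0]
def cloud(c,dep):
    K,D,r,t=c
    v,u=np.mgrid[:dep.shape[0],:dep.shape[1]]
    p=cv2.undistortPoints(np.c_[u.ravel(),v.ravel()].astype(float).reshape(-1,1,2),K,D)[:,0]
    P=np.c_[p,np.ones(len(p))]*dep.ravel()[:,None]
    return ((P-t)@r).reshape(*dep.shape,3)
E
python3 - <<'E'
from h import *
print(get_state(),tip_extent)
for n in('scene','side'):
    c=cam(n);i,d=capture(n);np.savez(n+'.npz',i=i,d=d);print(n,-c[2].T@c[3])
    globals()[n]=i
save('a.png',np.vstack([scene,side])[:, :],None,0.71)
save('s1.png',scene,None,1.4)
E
```

```text
{'t': 0.0, 'joint_positions': array([ 1.09642511,  0.33289917, -0.06470816,  1.46094585,  0.02162298,
        1.34987399, -0.08850783]), 'qd': array([ 0.0003208 , -0.00078588, -0.00072993, -0.00064063,  0.00093419,
       -0.00105659,  0.00179549]), 'tau': array([ 2.12912455e-03, -6.23259330e+01,  2.58013560e-02, -3.89882755e+01,
       -6.12504291e-02,  4.01040958e-02,  1.63337154e-04]), 'position': array([ 0.27269098, -0.56198456,  0.24373473]), 'orientation': array([-6.86116864e-04,  9.74592977e-01,  2.23982184e-01, -2.01110445e-04]), 'wrist_force': array([-0.43725459,  0.82823922,  0.03615147]), 'wrist_torque': array([-0.05618551,  0.05867555,  0.03327658]), 'grip_force': 0.0, 'width': 0.08708476065169898} 0.022
scene [0.25143634 0.64681977 0.5962183 ]
side [0.22047989 0.67430841 0.53404345]
```

View pics/s1.png

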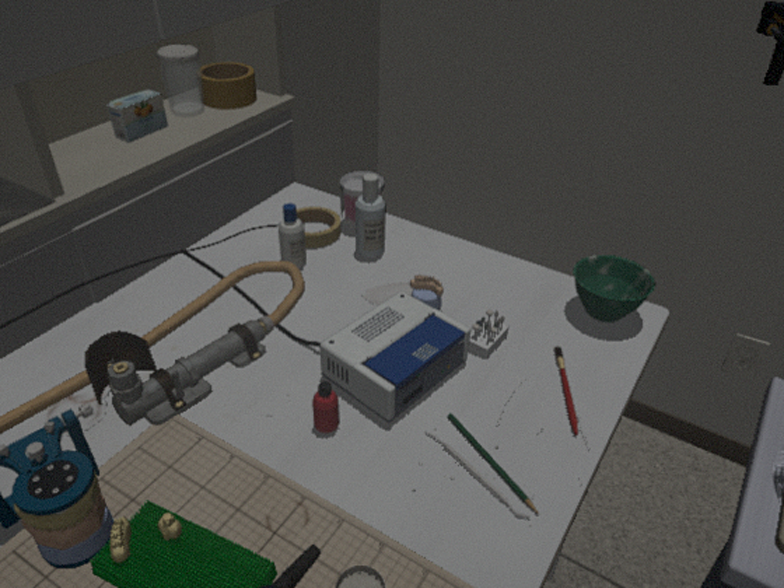

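View pics/a.png

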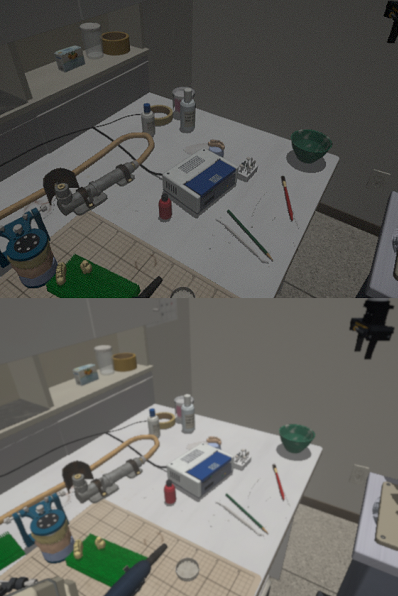

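The scene view shows the white unit at about (395,350) of the 784x588 view. The blue flap with its ribbed pad is at (425,352), the red bottle at (326,410), the bur block at (487,335), and the cast behind at (427,290). Next I fit the unit's pose.

```bash
cat > fit.py <<'E'
from h import *
def model(x,y,th,P):
    c,s=np.cos(th),np.sin(th); P=np.array(P,float)
    return np.c_[x+c*P[:,0]-s*P[:,1], y+s*P[:,0]+c*P[:,1], P[:,2]]
if __name__=='__main__':
  res=[]
  for n in('scene','side'):
    f=np.load(n+'.npz');i=f['i'];d=f['d'];c=cam(n);W=cloud(c,d)
    hsv=cv2.cvtColor(i,cv2.COLOR_RGB2HSV)
    m=((hsv[...,0]>100)&(hsv[...,0]<130)&(hsv[...,1]>110)&(abs(W[...,2]-.06)<.01)&(d>0)).astype(np.uint8)
    nl,L,S,C=cv2.connectedComponentsWithStats(m); k=1+S[1:,4].argmax(); print(n,S[k],C[k])
    m=(L==k).astype(np.uint8); P=W[m>0]; print('med z',np.median(P[:,2]))
    ct,_=cv2.findContours(m,cv2.RETR_EXTERNAL,cv2.CHAIN_APPROX_NONE)
    q=onplane(c,max(ct,key=len)[:,0],.06)
    r=cv2.minAreaRect((q[:,:2]*1000).astype(np.float32)); print('rect',r); b=cv2.boxPoints(r); print(b)
    for lab,lo,hi in(('red',0,8),):
        mm=(((hsv[...,0]<8)|(hsv[...,0]>172))&(hsv[...,1]>120)&(d>0)&(W[...,2]>.01)&(W[...,2]<.07)&(abs(W[...,:2]-P[:,:2].mean(0)).max(-1)<.2)); print('bottle',W[mm].mean(0),mm.sum())
E
python3 fit.py
```

```text
scene [ 261  225   70   50 1369] [294.86997809 249.52081812]
med z 0.059996773407708676
rect ((531.0153198242188, 116.28873443603516), (128.88681030273438, 56.438812255859375), 79.64024353027344)
[[491.6672   57.97053]
 [547.186    47.82124]
 [570.3634  174.60693]
 [514.84467 184.75623]]
bottle [0.56145589 0.22740038 0.0420365 ] 177
side [265 217  60  39 905] [293.70718232 235.91491713]
med z 0.060824728420836374
rect ((531.8873901367188, 116.75440979003906), (124.95176696777344, 52.32520294189453), 79.77084350585938)
[[495.0458    59.91766 ]
 [546.53937   50.625454]
 [568.729    173.59116 ]
 [517.2354   182.88336 ]]
bottle [0.56785789 0.23598355 0.03637881] 217
```

```bash
cat >> h.py <<'E'
TH=-0.18; O=np.array([.563,.1107])
def unit(x,y,z,O=None,th=None):
    import h
    O=h.O if O is None else O; th=h.TH if th is None else th
    c,s=np.cos(th),np.sin(th); return np.array([O[0]+c*x-s*y,O[1]+s*x+c*y,z])
def goal(tip,tilt=0.,tiltx=0.):
    """tip world pos -> row (cm, rad). tool x along unit +x; tilt>0: fingers point down and to unit +x"""
    import h
    s=get_state(); q=s['orientation']; r0=R.from_quat([q[1],q[2],q[3],q[0]])
    r1=R.from_euler('z',h.TH)*R.from_euler('y',-tilt)*R.from_euler('x',np.pi)
    p=np.array(tip)-r1.apply([0,0,tip_extent])
    d=r0.inv().apply(p-s['position'])*100; w=(r0.inv()*r1).as_rotvec()
    print('row cm',d.round(2),'rot',w.round(3),'dist',np.linalg.norm(d).round(1))
E
python3 - <<'E'
from h import *
f=np.load('scene.npz');c=cam('scene');W=cloud(c,f['d']);v=f['d']>0
A,B=np.array([.273,-.562]),np.array([.517,.119])
P=W[v];t=(P[:,:2]-A)@(B-A)/((B-A)@(B-A));e=np.abs((P[:,:2]-A)@np.array([.941,-.337]))
m=(t>-.1)&(t<1.2)&(e<.15)&(P[:,2]<.2);print('max z corridor',P[m][:,2].max())
n=v&(np.hypot(W[...,0]-.563,W[...,1]-.11)<.2)&(W[...,2]>.015)
U=(W[n]-[.563,.1107,0])@R.from_euler('z',-.18).as_matrix()
for k in range(-18,20,2):
    q=U[(U[:,1]*100>=k)&(U[:,1]*100<k+2)]
    if len(q):print(k,len(q),q.min(0).round(3),q.max(0).round(3))
goal(unit(-.047,0,.24))
E
```

```text
max z corridor 0.06818046035085623
-18 2 [-0.06  -0.162  0.016] [-0.055 -0.161  0.017]
-16 235 [-0.068 -0.159  0.015] [ 0.078 -0.14   0.046]
-14 378 [-0.07  -0.14   0.015] [ 0.088 -0.12   0.045]
-12 197 [-0.072 -0.12   0.015] [ 0.077 -0.1    0.045]
-10 14 [-0.064 -0.1    0.015] [-0.045 -0.098  0.019]
-8 457 [-0.059 -0.079  0.015] [ 0.06  -0.06   0.062]
-6 567 [-0.059 -0.06   0.015] [ 0.063 -0.04   0.063]
-4 585 [-0.059 -0.04   0.015] [ 0.062 -0.02   0.063]
-2 642 [-0.059 -0.02   0.016] [ 0.2   -0.     0.063]
0 694 [-0.059  0.     0.016] [0.199 0.02  0.063]
2 755 [-0.059  0.02   0.015] [0.195 0.04  0.064]
4 785 [-0.06   0.04   0.015] [0.184 0.06  0.063]
6 1600 [-0.059  0.06   0.015] [0.177 0.08  0.063]
8 120 [0.152 0.08  0.016] [0.179 0.1   0.043]
10 193 [-0.016  0.1    0.015] [0.171 0.12  0.067]
12 468 [-0.018  0.12   0.015] [0.159 0.14  0.068]
14 34 [-0.008  0.14   0.018] [0.002 0.143 0.044]
row cm [ 51.7  -50.62  -1.76] rot [-0.001  0.     0.632] dist 72.4
```

The unit fits to within 2 mm: x from -0.059 to 0.062, y within ±0.079, top at 0.060 to 0.063. I'll hover over the pad with the gripper closed.

Request:
send_rows(plan=[{"x": 51.7, "y": -50.6, "z": -1.8, "rz": 0.632}, {"x": 51.7, "y": -50.6, "z": -1.8, "rz": 0.632}, {"x": 51.7, "y": -50.6, "z": -1.8, "rz": 0.632}, {"x": 51.7, "y": -50.6, "z": -1.8, "rz": 0.632}, {"x": 51.7, "y": -50.6, "z": -1.8, "rz": 0.632}, {"x": 51.7, "y": -50.6, "z": -1.8, "rz": 0.632}, {"x": 51.7, "y": -50.6, "z": -1.8, "rz": 0.632}, {"x": 51.7, "y": -50.6, "z": -1.8, "rz": 0.632}, {"x": 51.7, "y": -50.6, "z": -1.8, "rz": 0.632}, {"x": 51.7, "y": -50.6, "z": -1.8, "rz": 0.632}, {"x": 51.7, "y": -50.6, "z": -1.8, "rz": 0.632}, {"x": 51.7, "y": -50.6, "z": -1.8, "rz": 0.632}], claw=255)

```text
schema error: expected keys x, y, z, rx, ry, rz
```

```bash
python3 -c "
from h import *
goal(unit(-.047,0,.2))"
```

```text
row cm [ 51.7  -50.62   2.24] rot [-0.001  0.     0.632] dist 72.4
```

All six keys are needed.

Request:
send_rows(plan=[{"x": 51.7, "y": -50.6, "z": -1.8, "rx": 0, "ry": 0, "rz": 0.632}, {"x": 51.7, "y": -50.6, "z": -1.8, "rx": 0, "ry": 0, "rz": 0.632}, {"x": 51.7, "y": -50.6, "z": -1.8, "rx": 0, "ry": 0, "rz": 0.632}, {"x": 51.7, "y": -50.6, "z": -1.8, "rx": 0, "ry": 0, "rz": 0.632}, {"x": 51.7, "y": -50.6, "z": -1.8, "rx": 0, "ry": 0, "rz": 0.632}, {"x": 51.7, "y": -50.6, "z": -1.8, "rx": 0, "ry": 0, "rz": 0.632}, {"x": 51.7, "y": -50.6, "z": -1.8, "rx": 0, "ry": 0, "rz": 0.632}, {"x": 51.7, "y": -50.6, "z": -1.8, "rx": 0, "ry": 0, "rz": 0.632}, {"x": 51.7, "y": -50.6, "z": -1.8, "rx": 0, "ry": 0, "rz": 0.632}, {"x": 51.7, "y": -50.6, "z": -1.8, "rx": 0, "ry": 0, "rz": 0.632}, {"x": 51.7, "y": -50.6, "z": -1.8, "rx": 0, "ry": 0, "rz": 0.632}, {"x": 51.7, "y": -50.6, "z": -1.8, "rx": 0, "ry": 0, "rz": 0.632}], claw=255)

```text
t: 1.3
position: [0.4738, -0.0005, 0.2594]
orientation: [0.0, 0.996, -0.09, 0.0]
wrist_force: [1.0, -1.1, -0.2]
width: 0.0028
grip_force: 0.0
```

```bash
python3 -c "
from h import *
goal(unit(-.047,0,.2))"
```

```text
row cm [  2.08 -12.54   3.74] rot [ 0. -0. -0.] dist 13.3
```

Request:
send_rows(plan=[{"x": 2.1, "y": -12.5, "z": 3.7, "rx": 0, "ry": 0, "rz": 0}, {"x": 2.1, "y": -12.5, "z": 3.7, "rx": 0, "ry": 0, "rz": 0}, {"x": 2.1, "y": -12.5, "z": 3.7, "rx": 0, "ry": 0, "rz": 0}, {"x": 2.1, "y": -12.5, "z": 3.7, "rx": 0, "ry": 0, "rz": 0}, {"x": 2.1, "y": -12.5, "z": 3.7, "rx": 0, "ry": 0, "rz": 0}, {"x": 2.1, "y": -12.5, "z": 3.7, "rx": 0, "ry": 0, "rz": 0}])

```text
t: 1.9
position: [0.5168, 0.1156, 0.2224]
orientation: [0.0, 0.996, -0.091, 0.0]
wrist_force: [-0.1, -0.8, 0.0]
width: 0.0003
grip_force: 0.0
```

Run:
```python
from h import *
c=cam('wrist');i,d=capture('wrist')
j=i.copy()
for x,y in((-.059,.065),(-.059,-.065),(-.005,.065),(-.005,-.065),(.06,.078),(.06,-.078),(-.047,0)):
    u=proj(c,unit(x,y,.06))[0]; print(u.round())
    if abs(u).max()<2000: cv2.drawMarker(j,tuple(int(k) for k in u),(255,0,0),cv2.MARKER_CROSS,12,1)
save('w1.png',j,None,1.3)
goal(unit(-.047,0,.075)); goal(unit(-.050,0,.054))
```

```text
[204. 205.]
[348. 205.]
[200. 145.]
[351. 144.]
[178.  63.]
[372.  63.]
[276. 192.]
row cm [-0.09 -0.37 12.56] rot [ 0.001 -0.001 -0.002] dist 12.6
row cm [-0.39 -0.38 14.66] rot [ 0.001 -0.001 -0.002] dist 14.7
```

View pics/w1.png

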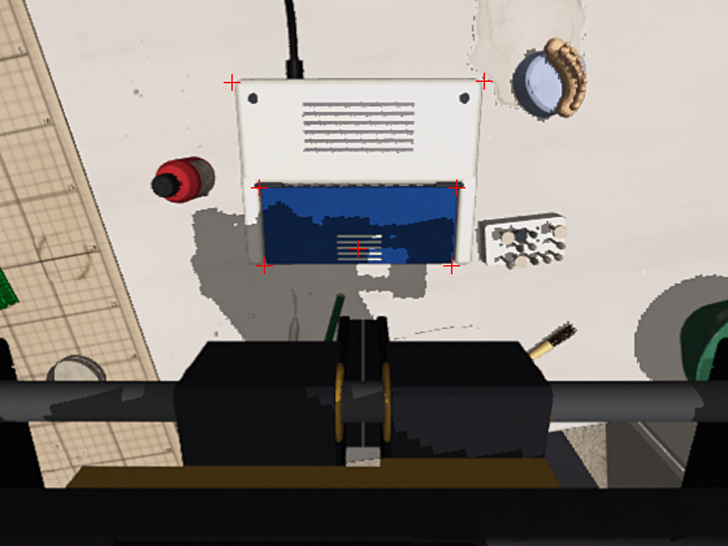

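The overlay agrees with the unit's edges to about 1–2 mm. The pad centre is at (359,248) and the flap's front edge at row 264 of the view. I'll descend to just above the pad.

Request:
send_rows(plan=[{"x": -0.3, "y": 0, "z": 5, "rx": 0, "ry": 0, "rz": 0}, {"x": -0.3, "y": 0, "z": 9, "rx": 0, "ry": 0, "rz": 0}, {"x": -0.3, "y": 0, "z": 12, "rx": 0, "ry": 0, "rz": 0}, {"x": -0.3, "y": 0, "z": 13, "rx": 0, "ry": 0, "rz": 0}, {"x": -0.3, "y": 0, "z": 13, "rx": 0, "ry": 0, "rz": 0}, {"x": -0.3, "y": 0, "z": 13, "rx": 0, "ry": 0, "rz": 0}])

```text
t: 2.55
position: [0.5149, 0.1171, 0.094]
orientation: [-0.0, 0.996, -0.09, 0.001]
wrist_force: [0.2, -0.4, 1.3]
width: 0.0002
grip_force: 0.0
```

```bash
python3 -c "
from h import *
goal(unit(-.050,0,.060));print(get_state()['wrist_force'])"
```

```text
row cm [-0.15 -0.23  1.2 ] rot [-0.001 -0.002 -0.001] dist 1.2
[ 0.23710934 -0.39088943  1.27655955]
```

Request:
send_rows(plan=[{"x": -0.1, "y": -0.2, "z": 0.6, "rx": 0, "ry": 0, "rz": 0}, {"x": -0.1, "y": -0.2, "z": 1.0, "rx": 0, "ry": 0, "rz": 0}, {"x": -0.1, "y": -0.2, "z": 1.2, "rx": 0, "ry": 0, "rz": 0}, {"x": -0.1, "y": -0.2, "z": 1.4, "rx": 0, "ry": 0, "rz": 0}, {"x": -0.1, "y": -0.2, "z": 1.5, "rx": 0, "ry": 0, "rz": 0}, {"x": -0.1, "y": -0.2, "z": 1.5, "rx": 0, "ry": 0, "rz": 0}])

```text
t: 3.15
position: [0.514, 0.1198, 0.0782]
orientation: [-0.0, 0.996, -0.09, 0.001]
wrist_force: [-0.5, 1.0, 5.9]
width: 0.0004
grip_force: 2.9
```

Request:
send_rows(plan=[{"x": 0, "y": 0, "z": 0.1, "rx": 0, "ry": 0, "rz": 0}, {"x": 0, "y": 0, "z": 0.2, "rx": 0, "ry": 0, "rz": 0}, {"x": 0, "y": 0, "z": 0.2, "rx": 0, "ry": 0, "rz": 0}])

```text
t: 3.45
position: [0.5142, 0.1199, 0.0778]
orientation: [0.0, 0.996, -0.09, 0.001]
wrist_force: [-7.9, -2.2, 24.6]
width: 0.0003
grip_force: 12.7
```

The force jumped to 25 N with almost no further travel, so the flap is at its stop. I'll retreat straight up and let it pop open.

Request:
send_rows(plan=[{"x": 0, "y": 0, "z": -4, "rx": 0, "ry": 0, "rz": 0}, {"x": 0, "y": 0, "z": -9, "rx": 0, "ry": 0, "rz": 0}, {"x": 0, "y": 0, "z": -14, "rx": 0, "ry": 0, "rz": 0}, {"x": 0, "y": 0, "z": -14, "rx": 0, "ry": 0, "rz": 0}, {"x": -4, "y": 0, "z": -14, "rx": 0, "ry": 0, "rz": 0}, {"x": -8, "y": 0, "z": -14, "rx": 0, "ry": 0, "rz": 0}, {"x": -8, "y": 0, "z": -14, "rx": 0, "ry": 0, "rz": 0}, {"x": -8, "y": 0, "z": -14, "rx": 0, "ry": 0, "rz": 0}, {"x": -8, "y": 0, "z": -14, "rx": 0, "ry": 0, "rz": 0}])

```text
t: 4.35
position: [0.4351, 0.1334, 0.2154]
orientation: [-0.0, 0.996, -0.09, 0.0]
wrist_force: [-0.5, 0.4, -0.2]
width: 0.0005
grip_force: 0.0
```

Run:
```python
from h import *
c=cam('wrist');i,d=capture('wrist')
for p in((-.0475,.038,.048),(-.0475,.028,.048),(-.0475,.048,.048),(-.014,.065,.113),(-.014,-.065,.113)): print(p,proj(c,unit(*p))[0].round())
save('w2.png',i,(120,60,440,300),2.5)
s=get_state();print(s['position'],s['wrist_force'])
goal(unit(-.046,.038,.10),.35)
```

```text
(-0.0475, 0.038, 0.048) [234.  94.]
(-0.0475, 0.028, 0.048) [246.  94.]
(-0.0475, 0.048, 0.048) [222.  94.]
(-0.014, 0.065, 0.113) [176.  38.]
(-0.014, -0.065, 0.113) [382.  38.]
[0.43520116 0.13349774 0.2152972 ] [0.12991315 0.43228094 0.61497693]
row cm [ 7.62 -3.85  9.46] rot [-0.     0.35  -0.001] dist 12.7
```

View pics/w2.png

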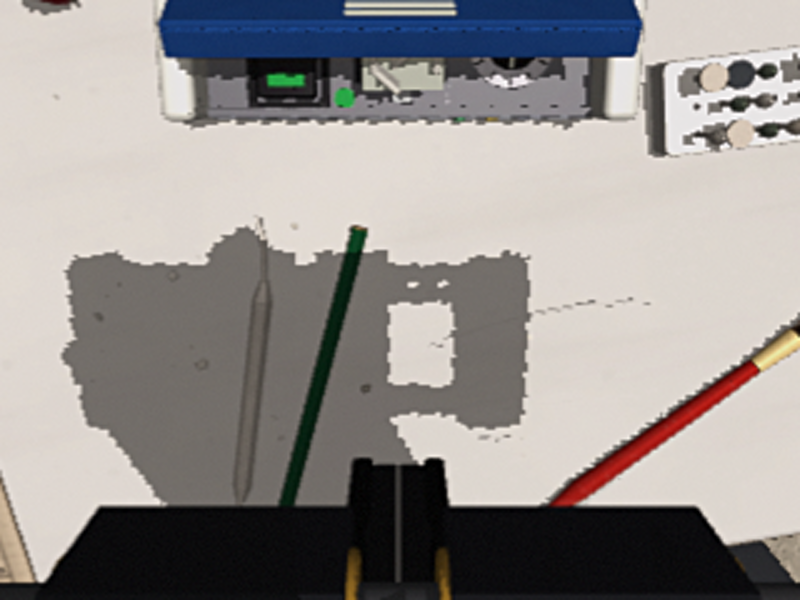

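The flap is open. The green bar shows at crop (287,79), i.e. full-frame (235,92), within about 2 mm of the predicted (234,94). I'll approach with the fingers tilted so the gripper's body stays in front of the flap.

```bash
python3 -c "
from h import *
goal(unit(-.055,.038,.11),.3);goal(unit(-.041,.038,.065),.3)"
```

```text
row cm [ 6.83 -3.85  8.43] rot [-0.     0.3   -0.001] dist 11.5
row cm [ 8.23 -3.85 12.93] rot [-0.     0.3   -0.001] dist 15.8
```

Request:
send_rows(plan=[{"x": 3, "y": -3.8, "z": 3, "rx": 0, "ry": 0.15, "rz": 0}, {"x": 6.8, "y": -3.8, "z": 6, "rx": 0, "ry": 0.3, "rz": 0}, {"x": 6.8, "y": -3.8, "z": 8.4, "rx": 0, "ry": 0.3, "rz": 0}, {"x": 6.8, "y": -3.8, "z": 8.4, "rx": 0, "ry": 0.3, "rz": 0}, {"x": 8.2, "y": -3.8, "z": 10.5, "rx": 0, "ry": 0.3, "rz": 0}, {"x": 8.2, "y": -3.8, "z": 12.5, "rx": 0, "ry": 0.3, "rz": 0}, {"x": 8.2, "y": -3.8, "z": 12.9, "rx": 0, "ry": 0.3, "rz": 0}, {"x": 8.2, "y": -3.8, "z": 12.9, "rx": 0, "ry": 0.3, "rz": 0}])

```text
t: 5.2
position: [0.5222, 0.1565, 0.0869]
orientation: [0.013, 0.985, -0.089, 0.148]
wrist_force: [0.7, 0.9, 0.7]
width: 0.0003
grip_force: 0.0
```

```bash
python3 -c "
from h import *
goal(unit(-.041,.038,.050),.3);goal(unit(-.041,.038,.046),.3);goal(unit(-.041,.038,.043),.3);print(get_state()['wrist_force'])"
```

```text
row cm [-0.39 -0.02  1.54] rot [ 0.     0.001 -0.001] dist 1.6
row cm [-0.5  -0.02  1.92] rot [ 0.     0.001 -0.001] dist 2.0
row cm [-0.59 -0.02  2.21] rot [ 0.     0.001 -0.001] dist 2.3
[0.65254575 0.90007463 0.6903788 ]
```

Request:
send_rows(plan=[{"x": -0.2, "y": 0, "z": 0.9, "rx": 0, "ry": 0, "rz": 0}, {"x": -0.4, "y": 0, "z": 1.4, "rx": 0, "ry": 0, "rz": 0}, {"x": -0.45, "y": 0, "z": 1.7, "rx": 0, "ry": 0, "rz": 0}, {"x": -0.5, "y": 0, "z": 1.85, "rx": 0, "ry": 0, "rz": 0}, {"x": -0.5, "y": 0, "z": 1.85, "rx": 0, "ry": 0, "rz": 0}])

```text
t: 5.7
position: [0.5231, 0.1567, 0.0681]
orientation: [0.013, 0.985, -0.089, 0.149]
wrist_force: [-1.0, -0.0, 1.9]
width: 0.0008
grip_force: 1.1
```

```bash
python3 -c "
from h import *
goal(unit(-.041,.038,.043),.3);print(get_state()['wrist_force'])"
```

```text
row cm [-0.12  0.02  0.39] rot [-0.001 -0.001  0.   ] dist 0.4
[-9.69208224e-01 -5.55836730e-04  1.89469747e+00]
```

Request:
send_rows(plan=[{"x": -0.03, "y": 0, "z": 0.1, "rx": 0, "ry": 0, "rz": 0}, {"x": -0.06, "y": 0, "z": 0.2, "rx": 0, "ry": 0, "rz": 0}, {"x": -0.06, "y": 0, "z": 0.2, "rx": 0, "ry": 0, "rz": 0}])

```text
t: 6.0
position: [0.5233, 0.1569, 0.0673]
orientation: [0.014, 0.985, -0.089, 0.15]
wrist_force: [-13.3, -2.2, 24.1]
width: 0.0006
grip_force: 13.4
```

It stopped hard at 24 N. I'll retreat along the tool axis (up and forward) and look.

Request:
send_rows(plan=[{"x": 0, "y": 0, "z": -4, "rx": 0, "ry": 0, "rz": 0}, {"x": 0, "y": 0, "z": -9, "rx": 0, "ry": 0, "rz": 0}, {"x": 0, "y": 0, "z": -14, "rx": 0, "ry": 0, "rz": 0}, {"x": -2, "y": 2, "z": -16, "rx": 0, "ry": -0.15, "rz": 0}, {"x": -4, "y": 3.8, "z": -16, "rx": 0, "ry": -0.3, "rz": 0}, {"x": -4, "y": 3.8, "z": -16, "rx": 0, "ry": -0.3, "rz": 0}, {"x": -4, "y": 3.8, "z": -16, "rx": 0, "ry": -0.3, "rz": 0}])

```text
t: 6.7
position: [0.4324, 0.1342, 0.2058]
orientation: [0.0, 0.996, -0.091, 0.001]
wrist_force: [0.2, 1.4, -0.1]
width: 0.0006
grip_force: 0.0
```

Run:
```python
from h import *
c=cam('wrist');i,d=capture('wrist')
u=proj(c,unit(-.0455,.038,.046))[0].astype(int);print(u,proj(c,unit(-.0455,-.038,.048))[0])
v0=max(u[1]-50,0);save('w3.png',i,(u[0]-50,v0,u[0]+150,v0+130),4)
W=cloud(c,d)
for a in(-.0525,-.05,-.0475,-.045,-.042,-.039): 
    q=proj(c,unit(a,.038,.046))[0].round().astype(int); w=W[q[1],q[0]]; print(a,q,w.round(4))
print(get_state()['position'])
goal(unit(-.03,0,.2)); goal(unit(.04,0,.2))
```

```text
[232  88] [326.49472572  88.4098677 ]
-0.0525 [233  98] [0.5179 0.158  0.0423]
-0.05 [233  94] [0.5209 0.1571 0.044 ]
-0.0475 [233  91] [0.5232 0.1565 0.0447]
-0.045 [233  88] [0.5255 0.156  0.0448]
-0.042 [232  84] [0.5286 0.156  0.0458]
-0.039 [232  80] [0.5316 0.1554 0.0448]
[0.43208012 0.13478197 0.20579327]
row cm [10.32  0.03 -1.6 ] rot [ 0.    -0.002  0.   ] dist 10.4
row cm [17.32  0.03 -1.58] rot [ 0.    -0.002  0.   ] dist 17.4
```

View pics/w3.png

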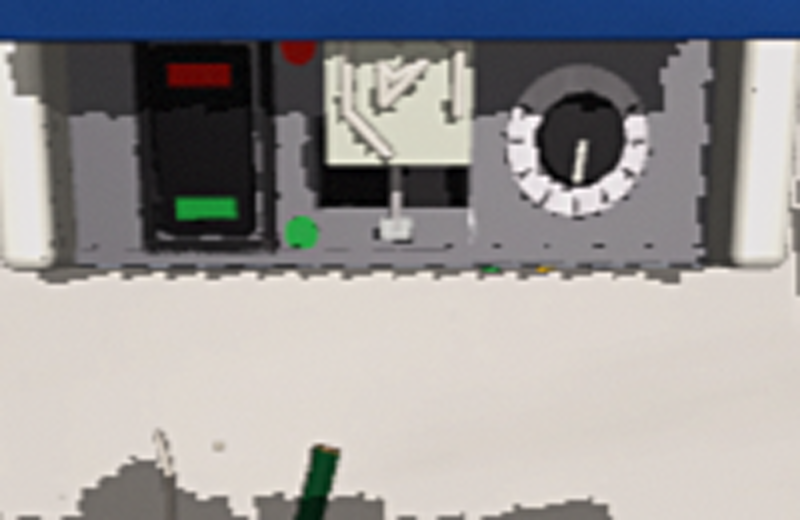

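The red end has come up. Green reads z 0.0447 and the front slopes down by about 0.3, so the rocker is at run. The dial's line, at (578,160) in the crop, was not touched. Next I'll go over the flap to behind it.

Request:
send_rows(plan=[{"x": 4, "y": 0, "z": -1.6, "rx": 0, "ry": 0, "rz": 0}, {"x": 8, "y": 0, "z": -1.6, "rx": 0, "ry": 0, "rz": 0}, {"x": 12, "y": 0, "z": -1.6, "rx": 0, "ry": 0, "rz": 0}, {"x": 16, "y": 0, "z": -1.6, "rx": 0, "ry": 0, "rz": 0}, {"x": 17, "y": 0, "z": -1.6, "rx": 0, "ry": 0, "rz": 0}, {"x": 17, "y": 0, "z": 3, "rx": 0, "ry": 0, "rz": 0}, {"x": 17, "y": 0, "z": 7, "rx": 0, "ry": 0, "rz": 0}, {"x": 17, "y": 0, "z": 8.4, "rx": 0, "ry": 0, "rz": 0}, {"x": 17, "y": 0, "z": 8.4, "rx": 0, "ry": 0, "rz": 0}, {"x": 17, "y": 0, "z": 8.4, "rx": 0, "ry": 0, "rz": 0}])

```text
t: 7.75
position: [0.5998, 0.1047, 0.1241]
orientation: [-0.0, 0.996, -0.09, 0.001]
wrist_force: [0.2, -0.4, 0.7]
width: 0.0005
grip_force: 0.0
```

```bash
python3 -c "
from h import *
print(get_state()['wrist_force'])
for a,r in((1.4,42),(1.2,42),(1.0,43),(.8,44),(.6,45),(.4,47),(.25,49),(.1,50)):
    goal(unit(-.005-r*1e-3*np.cos(a)+.0095,0,.06+r*1e-3*np.sin(a)))"
```

```text
[ 0.16522739 -0.40168065  0.65087923]
row cm [-3.99  0.06  0.06] rot [-0.001 -0.002  0.001] dist 4.0
row cm [-4.8   0.06  0.28] rot [-0.001 -0.002  0.001] dist 4.8
row cm [-5.6   0.06  0.57] rot [-0.001 -0.002  0.001] dist 5.6
row cm [-6.34  0.06  1.03] rot [-0.001 -0.002  0.001] dist 6.4
row cm [-6.99  0.06  1.65] rot [-0.001 -0.002  0.001] dist 7.2
row cm [-7.61  0.06  2.36] rot [-0.001 -0.002  0.001] dist 8.0
row cm [-8.03  0.07  2.97] rot [-0.001 -0.002  0.001] dist 8.6
row cm [-8.26  0.07  3.69] rot [-0.001 -0.002  0.001] dist 9.0
```

Request:
send_rows(plan=[{"x": -2, "y": 0, "z": 0, "rx": 0, "ry": 0, "rz": 0}, {"x": -3.5, "y": 0, "z": 0, "rx": 0, "ry": 0, "rz": 0}, {"x": -4.0, "y": 0, "z": 0.05, "rx": 0, "ry": 0, "rz": 0}, {"x": -4.8, "y": 0, "z": 0.25, "rx": 0, "ry": 0, "rz": 0}, {"x": -5.6, "y": 0, "z": 0.6, "rx": 0, "ry": 0, "rz": 0}, {"x": -6.3, "y": 0, "z": 1.0, "rx": 0, "ry": 0, "rz": 0}, {"x": -7.0, "y": 0, "z": 1.65, "rx": 0, "ry": 0, "rz": 0}, {"x": -7.6, "y": 0, "z": 2.35, "rx": 0, "ry": 0, "rz": 0}, {"x": -8.0, "y": 0, "z": 3.0, "rx": 0, "ry": 0, "rz": 0}, {"x": -8.3, "y": 0, "z": 3.7, "rx": 0, "ry": 0, "rz": 0}, {"x": -8.3, "y": 0, "z": 3.7, "rx": 0, "ry": 0, "rz": 0}])

```text
t: 8.85
position: [0.5161, 0.1186, 0.0839]
orientation: [0.0, 0.996, -0.09, -0.001]
wrist_force: [0.9, -0.5, 1.9]
width: 0.0002
grip_force: 1.2
```

```bash
python3 -c "
from h import *
print(get_state()['wrist_force'])
goal(unit(-.050,0,.060));goal(unit(-.050,0,.056))"
```

```text
[ 0.9094616  -0.54684982  1.93321606]
row cm [-0.24 -0.06  0.19] rot [0.001 0.003 0.   ] dist 0.3
row cm [-0.24 -0.06  0.59] rot [0.001 0.003 0.   ] dist 0.6
```

Request:
send_rows(plan=[{"x": -0.2, "y": 0, "z": 0.15, "rx": 0, "ry": 0, "rz": 0}, {"x": -0.2, "y": 0, "z": 0.3, "rx": 0, "ry": 0, "rz": 0}, {"x": -0.2, "y": 0, "z": 0.45, "rx": 0, "ry": 0, "rz": 0}, {"x": -0.2, "y": 0, "z": 0.6, "rx": 0, "ry": 0, "rz": 0}, {"x": -0.2, "y": 0, "z": 0.6, "rx": 0, "ry": 0, "rz": 0}])

```text
t: 9.35
position: [0.5152, 0.119, 0.079]
orientation: [0.0, 0.996, -0.09, -0.0]
wrist_force: [-0.5, -1.7, 4.3]
width: 0.0002
grip_force: 1.9
```

Request:
send_rows(plan=[{"x": 0, "y": 0, "z": 0.1, "rx": 0, "ry": 0, "rz": 0}, {"x": 0, "y": 0, "z": 0.2, "rx": 0, "ry": 0, "rz": 0}, {"x": 0, "y": 0, "z": 0.3, "rx": 0, "ry": 0, "rz": 0}, {"x": 0, "y": 0, "z": 0.3, "rx": 0, "ry": 0, "rz": 0}])

```text
t: 9.75
position: [0.5154, 0.1191, 0.0779]
orientation: [0.0, 0.996, -0.09, 0.0]
wrist_force: [-10.8, -2.7, 24.8]
width: 0.0008
grip_force: 13.0
```

It's at the stop again (24.8 N). I'll release straight up, wait, and check.

Request:
send_rows(plan=[{"x": 0, "y": 0, "z": -3, "rx": 0, "ry": 0, "rz": 0}, {"x": 0, "y": 0, "z": -8, "rx": 0, "ry": 0, "rz": 0}, {"x": 0, "y": 0, "z": -14, "rx": 0, "ry": 0, "rz": 0}, {"x": -4, "y": 0, "z": -14, "rx": 0, "ry": 0, "rz": 0}, {"x": -4, "y": 0, "z": -14, "rx": 0, "ry": 0, "rz": 0}, {"x": -4, "y": 0, "z": -14, "rx": 0, "ry": 0, "rz": 0}, {"x": -4, "y": 0, "z": -14, "rx": 0, "ry": 0, "rz": 0}, {"x": -4, "y": 0, "z": -14, "rx": 0, "ry": 0, "rz": 0}, {"x": -4, "y": 0, "z": -14, "rx": 0, "ry": 0, "rz": 0}, {"x": -4, "y": 0, "z": -14, "rx": 0, "ry": 0, "rz": 0}, {"x": -4, "y": 0, "z": -14, "rx": 0, "ry": 0, "rz": 0}, {"x": -4, "y": 0, "z": -14, "rx": 0, "ry": 0, "rz": 0}])

```text
t: 10.95
position: [0.4761, 0.1262, 0.216]
orientation: [0.0, 0.996, -0.09, -0.0]
wrist_force: [-0.3, 0.6, 0.8]
width: 0.0005
grip_force: 0.0
```

Request:
send_rows(plan=[{"x": 0, "y": 0, "z": 0, "rx": 0, "ry": 0, "rz": 0}, {"x": 0, "y": 0, "z": 0, "rx": 0, "ry": 0, "rz": 0}, {"x": 0, "y": 0, "z": 0, "rx": 0, "ry": 0, "rz": 0}, {"x": 0, "y": 0, "z": 0, "rx": 0, "ry": 0, "rz": 0}, {"x": 0, "y": 0, "z": 0, "rx": 0, "ry": 0, "rz": 0}, {"x": 0, "y": 0, "z": 0, "rx": 0, "ry": 0, "rz": 0}, {"x": 0, "y": 0, "z": 0, "rx": 0, "ry": 0, "rz": 0}, {"x": 0, "y": 0, "z": 0, "rx": 0, "ry": 0, "rz": 0}, {"x": 0, "y": 0, "z": 0, "rx": 0, "ry": 0, "rz": 0}, {"x": 0, "y": 0, "z": 0, "rx": 0, "ry": 0, "rz": 0}])

```text
t: 11.95
position: [0.476, 0.1262, 0.2161]
orientation: [0.0, 0.996, -0.09, 0.0]
wrist_force: [0.2, -0.8, 0.1]
width: 0.0003
grip_force: 0.0
```

Run:
```python
from h import *
c=cam('wrist');i,d=capture('wrist');W=cloud(c,d)
for x in(-.015,-.03,-.045,-.055,.0):
    print(x,[W[tuple(proj(c,unit(x,y,.06))[0].round().astype(int)[::-1])][2].round(4) for y in(-.05,-.025,.025,.05)])
save('w4.png',i)
```

```text
-0.015 [np.float64(0.0593), np.float64(0.0594), np.float64(0.0603), np.float64(0.0602)]
-0.03 [np.float64(0.0592), np.float64(0.0599), np.float64(0.0604), np.float64(0.0601)]
-0.045 [np.float64(0.06), np.float64(0.0611), np.float64(0.0595), np.float64(0.0602)]
-0.055 [np.float64(0.0594), np.float64(0.0593), np.float64(0.0603), np.float64(0.0605)]
0.0 [np.float64(0.0585), np.float64(0.0584), np.float64(0.0594), np.float64(0.0592)]
```

View pics/w4.png

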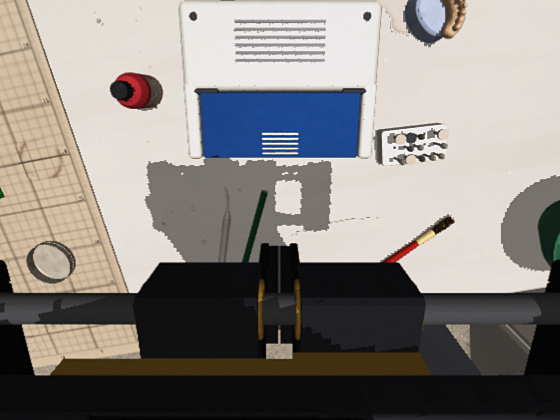

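The flap (280,125) is level at z 0.060 all over and still latched 2 s after release. The bottle, bur block and cast are where they were, and the arm is clear.

```bash
python3 -c "
from rig import sign_off
print(sign_off())"
```

```text
the job is handed in; nothing more can be done
None
```

The job is done and handed in at about 12 s: I popped the flap open, set the rocker to run, and pushed the flap shut until it latched, leaving the dial and the items beside the unit untouched.

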